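# Free the stuck knob of a cam vise and clamp a printed block snugly

### The job

The red knob of the small bench vise is stuck. Break it loose with a short firm clockwise twist (seen from above), then turn it on smoothly until the jaw has pushed the orange printed block against the stop and holds it snugly (about 10 N), never squeezing it harder than 18 N. Touch neither the block nor the jaw, let go of the knob at the end, and leave the dial gauge and the white block where they are.

Things in the scene. Friction and masses are not known exactly. Their poses are not given: they have to be found in the camera images.
- vise: fixed bench vise: base plate 90 x 220 x 12 mm, grey housing (top 47 mm up) under the red knob at the -y end, rail (top 16 mm up) under the block, blue stop at the +y end. Origin: plate's underside centre; x across, y from knob to stop, z up. The stop is set differently each time, its face 62.8 to 68.0 mm from the origin along y; it is not reported: feel the knob to find where the block meets it.
- knob (a joint): knob angle in rad: 0 at the start, grows clockwise seen from above, limit 1.7. Stuck: up to about 0.15 it needs a firm twist of up to 0.45 N m, then gives way, springs towards 0.4 and turns freely against 0.09 N m of friction (either way). Stays where left. 8 mm of jaw travel per rad. The block meets the stop between 0.6 and 1.25; from there the torque rises 0.008 N m per newton of clamping force.
- knob_grip (a point): point on the knob's upright axis at the height to grip, 82 mm above the bench. Red bar grip: 50 mm long (point's x), 14 mm thick (point's y), 30 mm high; top 13 mm above, underside 17 mm below this point. Below the bar a neck of 18 mm diameter, then a round black skirt of 44 mm diameter whose top is 27 mm below this point. z up.
- jaw: moving blue jaw driven by the knob, 50 mm wide, 27 mm high, top 44 mm above the bench, with a sprung black pad (9 N per mm, 4.5 mm of give, so about 7 N per 0.1 rad of knob once the block is against the stop). Origin: centre of the lower edge of the pad's face; y points at block and stop. A clamping force above about 11 N eases back to about that when the knob is let go.
- block: orange printed block, 30 x 40 x 22 mm, lying loose on the bed rail between jaw and stop, its 40 mm length along the vise's y. Origin: centre of its underside.
- gauge: bystander: round grey dial gauge lying on its back, 107 x 60 x 22 mm, left of the vise. Origin: centre of its underside.
- white_block: bystander: white stepped block, 30 x 52 x 24 mm, on the bench behind the vise. Origin: centre of its underside.
Things that resemble listed ones, but are neither listed nor needed, are in the scene too. Of the things that look like the vise, the larger one is meant.

How it is judged:
By the outcome, as a careful person would: the job done as asked, in the order asked, and still so for the second after the job is handed in, with the robot touching nothing.
It also fails if it takes over 59 s, if anything falls off the work surface, if the arm or the gripper's body presses on something with over 40 N, if the wrist force passes 120 N, or if a joint passes its speed limit or range.

### The arm

A 6-joint arm with a two-finger parallel gripper is mounted at the origin on a cart in front of the work surface, level with it; the furniture and walls round the work are solid. World frame = base frame: x ahead of the robot, y to its left, z up, the work surface at z = 0. Lengths are in m, angles in rad, forces in N, time in s.
With the tool pointing down it reaches from about 0.3 to 0.85 m from the base axis. Payload 4.2 kg.
Tool frame: the origin (TCP) lies midway between the tips of the shut fingers; the grasp point (between the pads) lies 19 mm behind it; z points along the fingers, x is the direction in which the jaws open and shut, and the axes are right-handed (so a half turn about z gives the same grasp; the last joint's range is limited). The gripper opens to 91 mm and grips with 3 to 60 N. Pads are 32 mm wide; open, the fingers measure 118 mm over their backs; the gripper's body (76 mm by 178 mm) begins 60 mm behind the grasp point.
Start: joints at [1.221, 0.32, 1.565, -0, 1.257, -0.02], TCP at [0.186, 0.544, 0.214] pointing down, gripper open.
Joint ranges: [-3.11, 3.11], [-0.84, 2.01], [0.21, 2.61], [-1.34, 4.49], [0.05, 2.63], [-2.56, 2.56]. Speed limits (rad/s): [2.57, 2.57, 3.14, 3.14, 3.14, 3.14].

### API

Orientations are given as a 3x3 rotation matrix whose columns are the frame's x, y, z axes.
In Python, from station import arm gives the robot as it stands.
- The arm moves only by the tool jog_arm, never from a script. Its argument "deltas" is text: rows parted by semicolons, each of 7 numbers parted by spaces: the opening, from 0 (shut) to 1 (fully open), then the shift along the tool's x, y, z in m, then the turn, a rotation vector about the tool's x, y, z in degrees. A call has exactly 5 rows; each row shifts and turns the pose as measured when the row begins, along the tool's axes as they then stand; what a row does not reach is not made up. A row lasts 1/10 s, in which the tool goes at most 50 mm and 8.59 degrees, less where a joint would pass 70% of its speed; a pose out of reach is approached as far as the arm can. A call is refused whole if a number of a shift passes 0.05 or a number of a turn 8.59, either way. A call with a gripper value outside its range is refused whole. The fingers move at their own pace and stop on an object; the grip force is fixed at half the most. Time passes only in rows, so rows that do not move let the fingers close, or fill a call up. It gives the time, the measured TCP pose, the force and the opening at its end, in the units of the state.
- arm.read_state(): the state, without advancing time (a new reading comes with each control period).
- arm.get_image(name): name is "scene" or "top"; returns the picture (480x640x3 uint8, blue, green, red); there is no depth.
- arm.camera_info(name): a dict with "fov_y" (degrees; the focal length in pixels is half the picture's height over the tangent of half this angle, whatever the lens; pixels are square), "cx", "cy" (the principal point, pixels), "k1" (the pictures are not rectified: a ray, as slopes to the right and down, at radius r is drawn at 1 + k1 r^2 times it, then the intrinsics apply), "rvec" (rotation vector, rad) and "tvec" (3), from world to camera coordinates, as OpenCV has them. Camera axes: x right, y down, z forward; pixel columns grow to the right and rows downward; lengths in m; the calibration is good to about 2 mm. A picture is of the moment at which its call begins. camera_info takes no time and is no camera call.
- arm.finish_job(): hands the job in, once; it reports no verdict.
The state is a dict: "time": time; "joints": joint angles; "qvel": joint speeds; "effort": joint torques, N m; "position": TCP position; "tool_rot": TCP orientation; "contact_force": force on the tool from outside, world axes, zero at the start; "torque": the same for the moment, N m; "gripper_width": opening from 0.0 (shut) to 1.0 (fully open).
Only numpy, scipy, OpenCV 4.12 (cv2) and the standard library are available. Lean on these libraries where they do the work, as an engineer would, in place of code of your own. Each camera call takes 0.05 s, during which the arm holds its last target.

## Working session

There is one attempt and no reset: what is moved stays moved. The work goes in short steps, Python scripts to look and compute and a tool call to move; the robot and the scene stay as the last step left them, time stands still between calls to the robot, and variables do not carry over. Pictures are saved under pics/ and viewed, and the job is handed in when it is done.

Besides the shell and the picture viewer there is one more tool, called after "Emit:" by a JSON object that holds its "name" and its "arguments". jog_arm: Moves the arm, as the interface text tells. Its arguments: {"type":"object","properties":{"deltas":{"type":"string"}},"required":["deltas"]}

```bash
mkdir -p pics; ls; python3 - <<'E'
from station import arm
import cv2
for n in("scene","top"):
    cv2.imwrite(f"pics/{n}0.png",arm.get_image(n)); print(n,arm.camera_info(n))
s=arm.read_state()
for k in s: print(k,s[k])
E
```

```text
pics
scene {'fov_y': 52.96536738975647, 'cx': 323.60444489260453, 'cy': 234.4448891801552, 'k1': -0.02522563549475681, 'rvec': array([ 1.88962679, -1.070502  ,  0.5831643 ]), 'tvec': array([-0.09370394,  0.38108494,  0.42852919])}
top {'fov_y': 49.80230882058222, 'cx': 319.997388636818, 'cy': 247.0444779193809, 'k1': -0.15268085694589856, 'rvec': array([ 2.15753256, -2.20369974,  0.09365729]), 'tvec': array([0.24987844, 0.56007822, 1.03017176])}
time 0.1
joints [ 1.22104362e+00  3.20189624e-01  1.56557887e+00  6.89992646e-06
  1.25738185e+00 -2.00069280e-02]
qvel [ 0.00136079 -0.00147984 -0.00367017 -0.00086414  0.00019438  0.00104845]
effort [-2.36720934e-04 -4.13332343e+01 -2.32511508e+01  7.28691998e-02
  4.23186645e-02 -4.69581119e-05]
position [0.18602916 0.54358752 0.2132179 ]
tool_rot [[ 3.23804109e-01  9.46123991e-01 -5.39932020e-04]
 [ 9.46122864e-01 -3.23804557e-01 -1.46113156e-03]
 [-1.55724407e-03 -3.77216254e-05 -9.99998787e-01]]
contact_force [-0.04971583  0.00071888  0.41668104]
torque [ 0.01452744  0.01393853 -0.02262851]
gripper_width 0.9980965022249801
```

View pics/scene0.png

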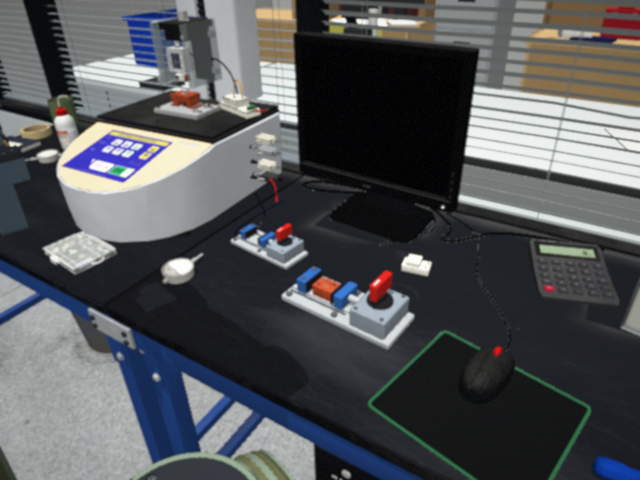

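View pics/top0.png

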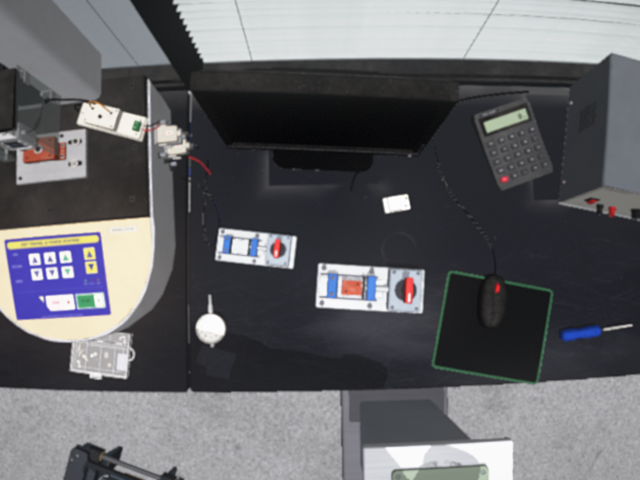

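The scene view shows the larger vise at about (347,305), with its red knob at (381,287). In the top view its plate is at (370,289), the knob at (409,290), the white block at (397,204) and the gauge at (210,328). Next I'll measure them.

```bash
cat > h.py <<'E'
import numpy as np, cv2
from station import arm
def cam(n):
    c=arm.camera_info(n); f=240/np.tan(np.radians(c['fov_y']/2))
    R=cv2.Rodrigues(c['rvec'])[0]; return c,f,R,-R.T@c['tvec']
def ray(n,px):
    c,f,R,C=cam(n); d=np.array([(px[0]-c['cx'])/f,(px[1]-c['cy'])/f]); u=d.copy()
    for _ in range(30): u=d/(1+c['k1']*(u@u))
    v=R.T@np.r_[u,1]; return C,v/np.linalg.norm(v)
def onz(n,px,z):
    C,v=ray(n,px); return C+v*(z-C[2])/v[2]
def proj(n,P):
    c,f,R,C=cam(n); q=R@np.asarray(P)+c['tvec']; u=q[:2]/q[2]; u=u*(1+c['k1']*(u@u)); return u*f+[c['cx'],c['cy']]
E
python3 - <<'E'
from h import *
im=cv2.imread('pics/top0.png')
print('C top',cam('top')[3],'C scene',cam('scene')[3])
hsv=cv2.cvtColor(im,cv2.COLOR_BGR2HSV)
def comps(mask,zs,roi,name,n='top',amin=30):
    x0,y0,x1,y1=roi; m=np.zeros_like(mask); m[y0:y1,x0:x1]=mask[y0:y1,x0:x1]
    for c in cv2.findContours(m,cv2.RETR_EXTERNAL,cv2.CHAIN_APPROX_NONE)[0]:
        if cv2.contourArea(c)<amin: continue
        r=cv2.minAreaRect(c); b=cv2.boxPoints(r)
        P=np.array([onz(n,p,zs) for p in b]); 
        print(name,np.round(r[0],1),np.round(r[1],1),round(r[2],1),'ctr',np.round(P.mean(0),4),'sides',np.round([np.linalg.norm(P[1]-P[0]),np.linalg.norm(P[2]-P[1])],4),'dir',np.round(P[1]-P[0],4)[:2])
red=cv2.inRange(hsv,(0,170,120),(6,255,255))|cv2.inRange(hsv,(174,150,120),(180,255,255))
comps(red,0.095,(390,265,430,315),'knob')
comps(cv2.inRange(hsv,(3,80,80),(20,255,255)),0.038,(330,270,375,310),'block',)
comps(cv2.inRange(hsv,(100,120,80),(125,255,255)),0.044,(320,265,390,312),'blue')
g=cv2.cvtColor(im,cv2.COLOR_BGR2GRAY)
m=((g>100)*255).astype(np.uint8); 
comps(cv2.morphologyEx(m,cv2.MORPH_CLOSE,np.ones((9,9))),0.012,(305,255,435,320),'plate')
comps(m,0.024,(375,185,420,220),'white')
comps(m,0.022,(190,310,230,350),'gauge')
cv2.imwrite('pics/crop.png',cv2.resize(im[250:330,300:440],None,fx=5,fy=5,interpolation=cv2.INTER_CUBIC))
im=cv2.imread('pics/scene0.png')
cv2.imwrite('pics/crops.png',cv2.resize(im[250:350,270:420],None,fx=5,fy=5,interpolation=cv2.INTER_CUBIC))
E
```

```text
C top [0.47837292 0.24227182 1.07230799] C scene [-0.09086801 -0.17582793  0.54632497]
knob [408.5 290. ] [22.  7.] 90.0 ctr [0.4741 0.0723 0.095 ] sides [0.0134 0.0417] dir [-0.0003 -0.0134]
block [351.5 287. ] [14. 19.] 90.0 ctr [0.4826 0.1768 0.038 ] sides [0.038 0.028] dir [-0.0009 -0.038 ]
blue [371.  287.7] [ 7.6 23.2] 4.1 ctr [0.4803 0.1384 0.044 ] sides [0.046  0.0152] dir [ 0.0458 -0.0045]
blue [331.9 285.4] [ 8.5 23.2] 4.1 ctr [0.4866 0.216  0.044 ] sides [0.0461 0.0169] dir [ 0.0459 -0.0043]
plate [369.9 288.3] [108.7  45.5] 3.7 ctr [0.4791 0.1368 0.012 ] sides [0.0931 0.2244] dir [ 0.0928 -0.0079]
white [396.  203.2] [16.9 27.1] 80.0 ctr [0.6524 0.0796 0.024 ] sides [0.0565 0.0351] dir [ 0.009  -0.0558]
gauge [210. 328.] [29.7 29.7] 45.0 ctr [0.4049 0.4652 0.022 ] sides [0.061  0.0606] dir [ 0.0422 -0.044 ]
```

View pics/crop.png

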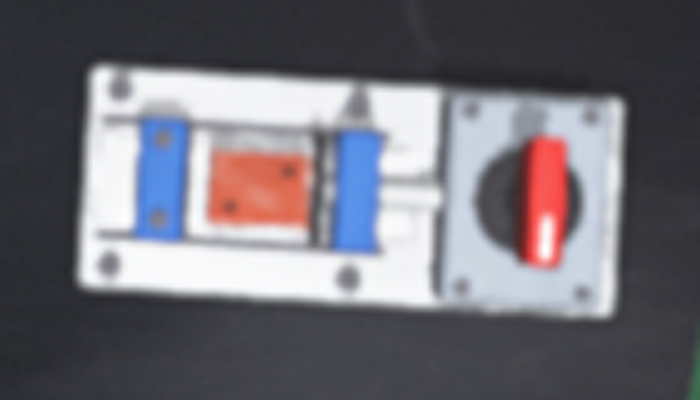

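View pics/crops.png

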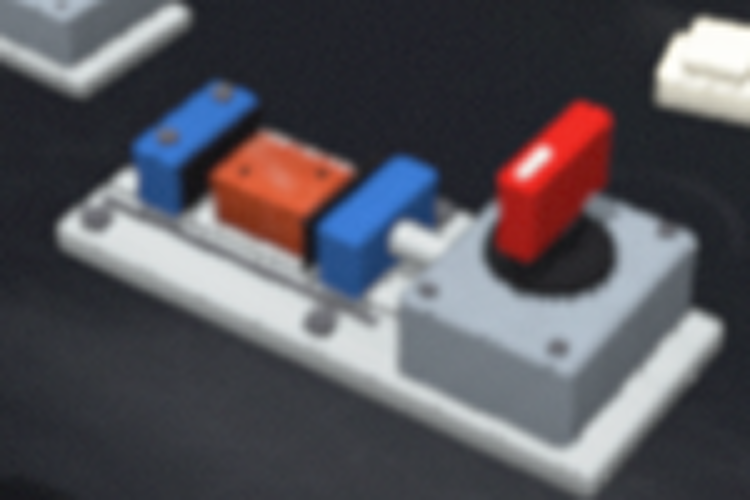

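```bash
python3 - <<'E'
from h import *
im=cv2.imread('pics/top0.png'); sc=cv2.imread('pics/scene0.png')
print(im[290,400:418].tolist())
a=cv2.resize(im[270:310,390:430],None,fx=14,fy=14,interpolation=cv2.INTER_CUBIC)
b=cv2.resize(sc[262:312,360:400],None,fx=11.2,fy=11.2,interpolation=cv2.INTER_CUBIC)
a=cv2.convertScaleAbs(a,alpha=1.6);
cv2.imwrite('pics/k.png',np.hstack([a[:560,:340],b[:560]]))
print('skirt z55',onz('top',(405.6,290),.055))
# expected drawing check
th=np.radians(-4.9); X=np.array([np.cos(th),np.sin(th),0]);Y=np.array([-X[1],X[0],0])
for K in [np.array([0.474,0.0735,0.095])]:
  for n in('top','scene'):
    print(n,[np.round(proj(n,K+sx*.025*X+sy*.007*Y),1).tolist() for sx,sy in((1,1),(1,-1),(-1,-1),(-1,1))])
E
```

```text
[[76, 71, 73], [64, 59, 61], [55, 53, 59], [49, 46, 72], [41, 40, 91], [46, 46, 146], [66, 69, 229], [82, 85, 250], [85, 89, 250], [82, 86, 249], [78, 82, 248], [74, 77, 247], [69, 69, 228], [71, 67, 143], [70, 66, 72], [87, 81, 77], [149, 139, 133], [211, 196, 187]]
skirt z55 [0.47404329 0.07112867 0.055     ]
top [[404.9, 276.7], [412.2, 277.1], [410.8, 303.5], [403.5, 303.0]]
scene [[384.7, 268.7], [392.3, 271.6], [376.1, 287.3], [368.3, 284.1]]
```

View pics/k.png

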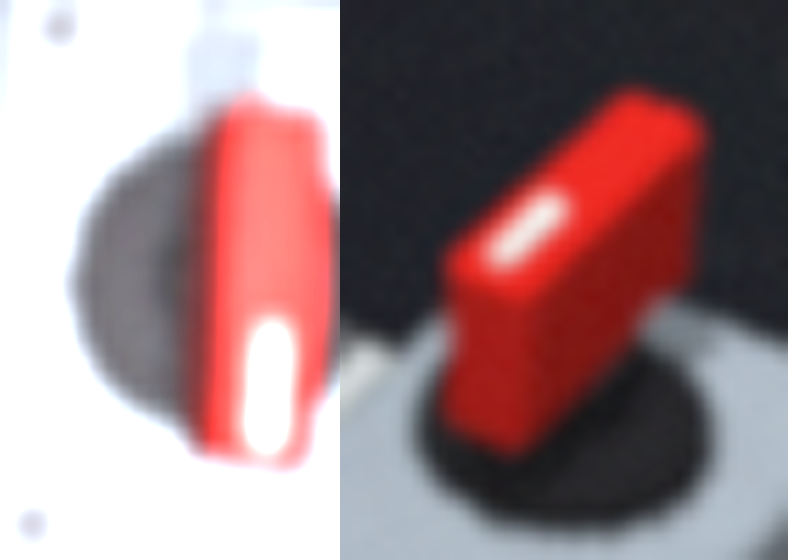

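```bash
python3 - <<'E'
from h import *
a=(409.3,290.1); b=(381.1,279.3)
C1,v1=ray('top',a);C2,v2=ray('scene',b)
A=np.stack([v1,-v2],1); s=np.linalg.lstsq(A,C2-C1,rcond=None)[0]
p1,p2=C1+s[0]*v1,C2+s[1]*v2; print('tri',p1,p2)
print(onz('top',a,.095),onz('scene',b,.095), 'skirt',onz('top',(405.6,290),.055), onz('scene',(360+225/11.2,262+430/11.2),.055))
# plate corners from crop/5
for c in [(92,68),(625,98),(612,318),(78,290)]: print(onz('top',(300+c[0]/5,250+c[1]/5),.012).round(4))
s=arm.read_state(); print(s['tool_rot'][:, 0] if hasattr(s['tool_rot'],'shape') else s['tool_rot'])
E
```

```text
tri [0.47383572 0.07051327 0.09342524] [0.47302777 0.07191067 0.0931838 ]
[0.47384302 0.07078958 0.095     ] [0.47076766 0.07091773 0.095     ] skirt [0.47404329 0.07112867 0.055     ] [0.46855123 0.06960309 0.055     ]
[0.5321 0.2419 0.012 ]
[0.5148 0.0221 0.012 ]
[0.4245 0.0305 0.012 ]
[0.4414 0.2496 0.012 ]
[ 0.32380411  0.94612286 -0.00155724]
```

Emit:
{"name": "jog_arm", "arguments": {"deltas": "0.5 -0.02 0.024 0 0 0 0; 0.5 -0.028 0.034 0 0 0 0; 0.5 -0.028 0.034 0 0 0 0; 0.5 -0.028 0.034 0 0 0 0; 0.5 -0.028 0.034 0 0 0 0"}}

```text
time: 0.6
position: [0.2952, 0.3651, 0.2101]
tool_rot: [[0.315, 0.949, -0.003], [0.949, -0.315, -0.004], [-0.004, -0.002, -1.0]]
contact_force: [1.2, -0.1, 0.2]
gripper_width: 0.597
```

Emit:
{"name": "jog_arm", "arguments": {"deltas": "0.5 -0.028 0.033 0 0 0 0; 0.5 -0.028 0.033 0 0 0 0; 0.5 -0.028 0.033 0 0 0 0; 0.5 -0.028 0.033 0 0 0 0; 0.5 -0.02 0.024 0 0 0 0"}}

```text
time: 1.1
position: [0.4042, 0.1814, 0.2094]
tool_rot: [[0.315, 0.949, -0.004], [0.949, -0.315, -0.005], [-0.006, -0.002, -1.0]]
contact_force: [0.5, 1.0, 0.6]
gripper_width: 0.499
```

```bash
cat > g.py <<'E'
import sys
from h import *
K=np.array([0.4733,0.0712]); yaw=np.radians(-4.7)
s=arm.read_state(); R=np.array(s['tool_rot']); p=np.array(s['position'])
zt=float(sys.argv[1]); 
th=float(sys.argv[2]) if len(sys.argv)>2 else 0   # knob angle rad
d=R.T@(np.r_[K,zt]-p)
ang=np.arctan2(R[1,0],R[0,0]); want=np.pi/2+yaw-th
print('t',round(s['time'],2),'p',p.round(4),'d',d.round(4),'rz deg',round(np.degrees(ang-want),2),'tilt deg',np.degrees([R[0,2],R[1,2]]).round(2),'F',np.round(s['contact_force'],1),'T',np.round(s['torque'],3),'w',round(s['gripper_width'],3),'j',np.round(s['joints'],2),'j6',round(s['joints'][5],3),'eff6',round(s['effort'][5],3))
E
python3 g.py 0.13
```

```text
t 1.1 p [0.4042 0.1814 0.2094] d [-0.0824  0.1005  0.0797] rz deg -13.63 tilt deg [-0.22 -0.3 ] F [0.5 1.  0.6] T [ 0.034 -0.05   0.044] w 0.499 j [ 0.4   0.12  1.85 -0.    1.18 -0.85] j6 -0.851 eff6 0.502
```

Emit:
{"name": "jog_arm", "arguments": {"deltas": "0.5 -0.024 0.029 0.01 0 0 0; 0.5 -0.024 0.029 0.01 0 0 0; 0.5 -0.02 0.025 0.01 0 0 -4; 0.5 -0.01 0.012 0.01 0 0 -4; 0.5 -0.004 0.005 0.01 0 0 -4"}}

```text
time: 1.6
position: [0.4787, 0.0647, 0.1584]
tool_rot: [[0.108, 0.994, -0.001], [0.994, -0.108, -0.005], [-0.005, -0.001, -1.0]]
contact_force: [0.1, 0.4, 0.5]
gripper_width: 0.499
```

```bash
python3 g.py 0.13
```

```text
t 1.6 p [0.4787 0.0647 0.1584] d [ 0.006  -0.006   0.0283] rz deg -1.53 tilt deg [-0.07 -0.28] F [0.1 0.4 0.5] T [ 0.02  -0.007 -0.031] w 0.499 j [ 0.11  0.22  1.85 -0.01  1.07 -1.35] j6 -1.346 eff6 0.63
```

Emit:
{"name": "jog_arm", "arguments": {"deltas": "0.5 0.005 -0.005 0.01 0 0 -1.5; 0.5 0.001 -0.001 0.01 0 0 0; 0.5 0 0 0.005 0 0 0; 0.5 0 0 0 0 0 0; 0.5 0 0 0 0 0 0"}}

```text
time: 2.1
position: [0.4706, 0.0722, 0.1297]
tool_rot: [[0.084, 0.996, -0.006], [0.996, -0.084, -0.005], [-0.005, -0.006, -1.0]]
contact_force: [0.6, -0.8, 0.2]
gripper_width: 0.498
```

```bash
python3 g.py 0.063; python3 - <<'E'
from h import *
a=arm.get_image('top');b=arm.get_image('scene')
a=cv2.resize(a[230:350,330:490],(640,480));cv2.imwrite('pics/t1.png',a)
b=cv2.resize(b[180:360,280:480],(640,576));cv2.imwrite('pics/s1.png',b)
E
```

```text
t 2.1 p [0.4706 0.0722 0.1297] d [-0.0004  0.0031  0.0667] rz deg -0.09 tilt deg [-0.37 -0.28] F [ 0.6 -0.8  0.2] T [0.018 0.009 0.03 ] w 0.498 j [ 0.13  0.24  1.91 -0.    1.   -1.35] j6 -1.354 eff6 -0.001
```

View pics/s1.png

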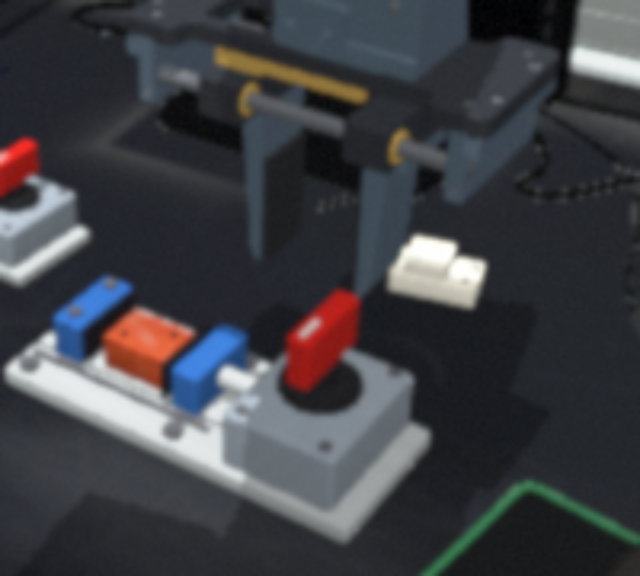

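View pics/t1.png

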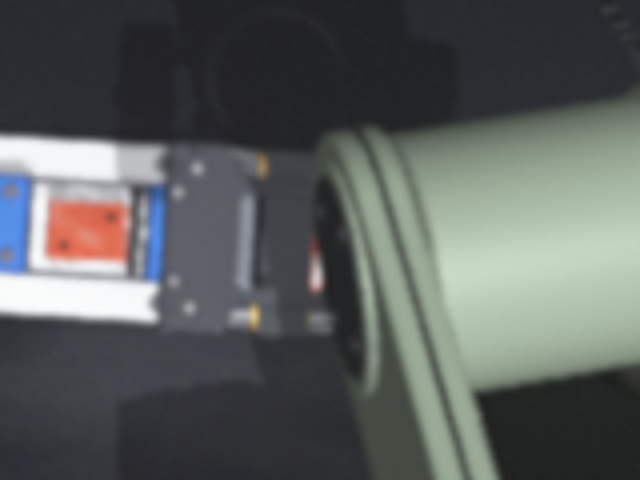

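```bash
python3 - <<'E'
from h import *
s=arm.read_state();p=s['position'];R=np.array(s['tool_rot'])
for k in(-.0227,.0227): print([ ((proj('scene',p+R@np.array([k,y,0]))-[280,180])*3.2).round() for y in(-.016,0,.016)])
E
```

```text
[array([350., 289.]), array([367., 273.]), array([383., 258.])]
[array([266., 258.]), array([284., 243.]), array([301., 228.])]
```

Emit:
{"name": "jog_arm", "arguments": {"deltas": "0.5 0 0.003 0.015 -0.3 0.3 0; 0.5 0 0 0.015 0 0 0; 0.5 0 0 0.015 0 0 0; 0.5 0 0 0.01 0 0 0; 0.5 0 0 0 0 0 0"}}

```text
time: 2.7
position: [0.4769, 0.0728, 0.0763]
tool_rot: [[0.083, 0.997, 0.009], [0.997, -0.083, 0.001], [0.002, 0.008, -1.0]]
contact_force: [-0.4, 0.6, 0.4]
gripper_width: 0.5
```

```bash
python3 g.py 0.063
```

```text
t 2.7 p [0.4769 0.0728 0.0763] d [-0.0019 -0.0035  0.0133] rz deg -0.07 tilt deg [0.49 0.06] F [-0.4  0.6  0.4] T [ 0.09 -0.01  0.02] w 0.5 j [ 0.13  0.31  1.97  0.    0.85 -1.36] j6 -1.36 eff6 -0.001
```

Emit:
{"name": "jog_arm", "arguments": {"deltas": "0.5 -0.002 -0.003 0.006 0.3 0 0; 0.5 0 0 0.006 0 0 0; 0.5 0 0 0.001 0 0 0; 0.5 0 0 0 0 0 0; 0.5 0 0 0 0 0 0"}}

```text
time: 3.2
position: [0.475, 0.0712, 0.064]
tool_rot: [[0.083, 0.997, 0.007], [0.997, -0.083, 0.002], [0.003, 0.006, -1.0]]
contact_force: [-0.5, -0.3, 0.3]
gripper_width: 0.499
```

```bash
python3 g.py 0.063
```

```text
t 3.2 p [0.475  0.0712 0.064 ] d [-0.0001 -0.0017  0.001 ] rz deg -0.07 tilt deg [0.38 0.11] F [-0.5 -0.3  0.3] T [-0.013  0.028  0.034] w 0.499 j [ 0.12  0.32  1.99  0.    0.82 -1.36] j6 -1.365 eff6 -0.0
```

Emit:
{"name": "jog_arm", "arguments": {"deltas": "0.5 0 -0.001 0 0.1 0 0; 0.1 0 0 0 0 0 0; 0.1 0 0 0 0 0 0; 0.1 0 0 0 0 0 0; 0.1 0 0 0 0 0 0"}}

```text
time: 3.7
position: [0.4747, 0.0725, 0.0648]
tool_rot: [[0.085, 0.996, 0.007], [0.996, -0.085, 0.005], [0.006, 0.006, -1.0]]
contact_force: [-0.7, 12.0, -1.4]
gripper_width: 0.18
```

```bash
python3 g.py 0.063
```

```text
t 3.7 p [0.4747 0.0725 0.0648] d [-0.0014 -0.0013  0.0018] rz deg -0.17 tilt deg [0.39 0.29] F [-0.7 12.  -1.4] T [2.182 0.009 0.029] w 0.18 j [ 0.12  0.32  1.99  0.01  0.82 -1.36] j6 -1.365 eff6 0.013
```

Emit:
{"name": "jog_arm", "arguments": {"deltas": "0 0.001 0 0 0 0 0; 0 0.0005 0 0 0 0 0; 0 0 0 0 0 0 0; 0 0 0 0 0 0 0; 0 0 0 0 0 0 0"}}

```text
time: 4.2
position: [0.4747, 0.073, 0.065]
tool_rot: [[0.084, 0.996, 0.007], [0.996, -0.084, 0.003], [0.003, 0.006, -1.0]]
contact_force: [0.2, -0.4, 1.1]
gripper_width: 0.153
```

```bash
python3 g.py 0.063
```

```text
t 4.2 p [0.4747 0.073  0.065 ] d [-0.002  -0.0013  0.002 ] rz deg -0.11 tilt deg [0.38 0.16] F [ 0.2 -0.4  1.1] T [-0.145  0.059 -0.009] w 0.153 j [ 0.13  0.32  1.99  0.    0.82 -1.36] j6 -1.361 eff6 -0.027
```

Emit:
{"name": "jog_arm", "arguments": {"deltas": "0 0 0 0 0 0 3; 0 0 0 0 0 0 5; 0 0 0 0 0 0 6; 0 0 0 0 0 0 6; 0 0 0 0 0 0 0"}}

```text
time: 4.7
position: [0.4748, 0.073, 0.0651]
tool_rot: [[0.427, 0.904, 0.007], [0.904, -0.427, 0.002], [0.004, 0.005, -1.0]]
contact_force: [-0.4, -0.8, 0.5]
gripper_width: 0.153
```

```bash
python3 g.py 0.065
```

```text
t 4.7 p [0.4748 0.073  0.0651] d [-0.0023 -0.0006  0.    ] rz deg -20.59 tilt deg [0.37 0.11] F [-0.4 -0.8  0.5] T [-0.242  0.023 -0.04 ] w 0.153 j [ 0.13  0.32  1.99  0.    0.82 -1.  ] j6 -1.003 eff6 0.336
```

Emit:
{"name": "jog_arm", "arguments": {"deltas": "0 0 0 0 0 0 2; 0 0 0 0 0 0 2; 0 0 0 0 0 0 2; 0 0 0 0 0 0 2; 0 0 0 0 0 0 2"}}

```text
time: 5.2
position: [0.4748, 0.073, 0.0651]
tool_rot: [[0.571, 0.821, 0.007], [0.821, -0.571, 0.001], [0.005, 0.005, -1.0]]
contact_force: [0.9, -0.3, 0.7]
gripper_width: 0.148
```

```bash
cat > m.py <<'E'
from h import *
import sys
n=int(sys.argv[1]) if len(sys.argv)>1 else 1
T=[];E=[];Fs=[]
for i in range(n):
    if i: im=arm.get_image('scene')
    s=arm.read_state(); T.append(s['torque'][2]); E.append(s['effort'][5]); Fs.append(s['contact_force'])
R=np.array(s['tool_rot']); ang=np.degrees(np.arctan2(R[1,0],R[0,0])); kn=(85.25-ang)
print('t',round(s['time'],2),'knob deg',round(kn,2),'rad',round(np.radians(kn),3),'Tz',np.round(T,3),'mean',np.mean(T).round(3),'e6',np.round(E,3),'p',np.round(s['position'],4),'F',np.mean(Fs,0).round(1),'w',round(s['gripper_width'],3))
E
python3 m.py 5; python3 - <<'E'
from h import *
a=arm.get_image('top');b=arm.get_image('scene')
a=cv2.resize(a[250:330,300:440],(700,400),interpolation=cv2.INTER_CUBIC);cv2.imwrite('pics/t2.png',a)
b=cv2.resize(b[210:360,260:440],(720,600),interpolation=cv2.INTER_CUBIC);cv2.imwrite('pics/s2.png',b)
E
```

```text
t 5.4 knob deg 30.03 rad 0.524 Tz [ 0.108 -0.076 -0.053 -0.052 -0.005] mean -0.016 e6 [-0.174  0.049  0.037 -0.055 -0.038] p [0.4748 0.073  0.0651] F [-0.3 -0.3  0.3] w 0.151
```

View pics/t2.png

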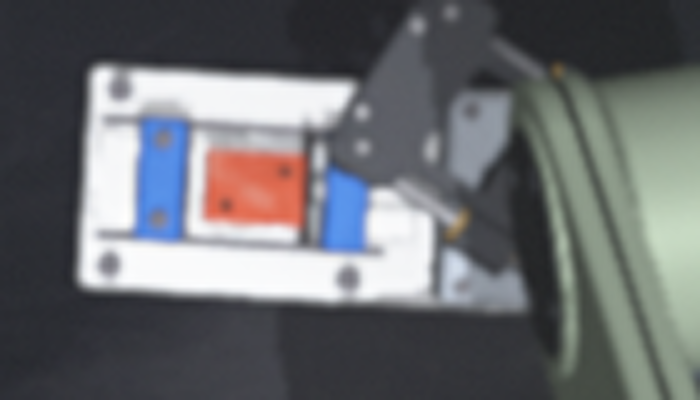

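View pics/s2.png

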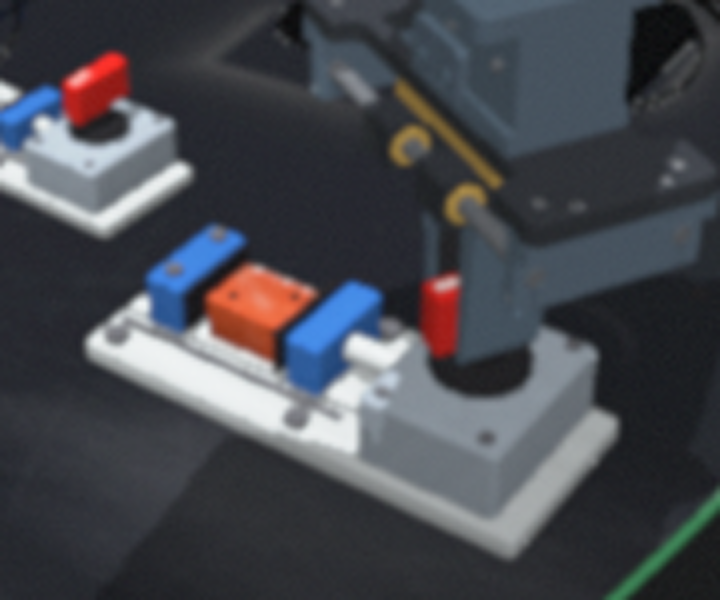

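Emit:
{"name": "jog_arm", "arguments": {"deltas": "0 0 0 0 0 0 1; 0 0 0 0 0 0 1; 0 0 0 0 0 0 1; 0 0 0 0 0 0 1; 0 0 0 0 0 0 1"}}

```text
time: 6.0
position: [0.4747, 0.073, 0.0651]
tool_rot: [[0.643, 0.766, 0.007], [0.766, -0.643, 0.001], [0.005, 0.004, -1.0]]
contact_force: [-0.1, -0.3, 0.8]
gripper_width: 0.153
```

```bash
python3 m.py 1
```

```text
t 6.0 knob deg 35.3 rad 0.616 Tz [0.069] mean 0.069 e6 [-0.058] p [0.4747 0.073  0.0651] F [-0.1 -0.3  0.8] w 0.153
```

Emit:
{"name": "jog_arm", "arguments": {"deltas": "0 0 0 0 0 0 1; 0 0 0 0 0 0 1; 0 0 0 0 0 0 1; 0 0 0 0 0 0 1; 0 0 0 0 0 0 1"}}

```text
time: 6.5
position: [0.4748, 0.0729, 0.0651]
tool_rot: [[0.713, 0.701, 0.007], [0.701, -0.713, 0.001], [0.006, 0.004, -1.0]]
contact_force: [-1.3, -0.2, 0.7]
gripper_width: 0.151
```

```bash
python3 m.py 1
```

```text
t 6.5 knob deg 40.74 rad 0.711 Tz [0.03] mean 0.03 e6 [-0.058] p [0.4748 0.0729 0.0651] F [-1.3 -0.2  0.7] w 0.151
```

Emit:
{"name": "jog_arm", "arguments": {"deltas": "0 0 0 0 0 0 1; 0 0 0 0 0 0 1; 0 0 0 0 0 0 1; 0 0 0 0 0 0 1; 0 0 0 0 0 0 1"}}

```text
time: 7.0
position: [0.4747, 0.0729, 0.0651]
tool_rot: [[0.776, 0.63, 0.007], [0.63, -0.776, 0.001], [0.006, 0.003, -1.0]]
contact_force: [-0.4, -0.4, 0.5]
gripper_width: 0.153
```

```bash
python3 m.py 1
```

```text
t 7.0 knob deg 46.19 rad 0.806 Tz [0.068] mean 0.068 e6 [-0.058] p [0.4747 0.0729 0.0651] F [-0.4 -0.4  0.5] w 0.153
```

Emit:
{"name": "jog_arm", "arguments": {"deltas": "0 0 0 0 0 0 0.6; 0 0 0 0 0 0 0.6; 0 0 0 0 0 0 0.6; 0 0 0 0 0 0 0.6; 0 0 0 0 0 0 0.6"}}

```text
time: 7.5
position: [0.4747, 0.0729, 0.0651]
tool_rot: [[0.811, 0.585, 0.007], [0.585, -0.811, 0.001], [0.006, 0.003, -1.0]]
contact_force: [-0.1, -0.1, 0.3]
gripper_width: 0.152
```

```bash
python3 m.py 1
```

```text
t 7.5 knob deg 49.48 rad 0.864 Tz [0.156] mean 0.156 e6 [0.004] p [0.4747 0.0729 0.0651] F [-0.1 -0.1  0.3] w 0.152
```

Emit:
{"name": "jog_arm", "arguments": {"deltas": "0 0 0 0 0 0 0.6; 0 0 0 0 0 0 0.6; 0 0 0 0 0 0 0.6; 0 0 0 0 0 0 0.6; 0 0 0 0 0 0 0.6"}}

```text
time: 8.0
position: [0.4747, 0.0729, 0.0651]
tool_rot: [[0.843, 0.537, 0.007], [0.537, -0.843, 0.001], [0.006, 0.003, -1.0]]
contact_force: [-0.4, 0.4, 0.7]
gripper_width: 0.154
```

```bash
python3 m.py 1
```

```text
t 8.0 knob deg 52.74 rad 0.921 Tz [0.122] mean 0.122 e6 [0.004] p [0.4747 0.0729 0.0651] F [-0.4  0.4  0.7] w 0.154
```

Emit:
{"name": "jog_arm", "arguments": {"deltas": "0 0 0 0 0 0 0.6; 0 0 0 0 0 0 0.6; 0 0 0 0 0 0 0.6; 0 0 0 0 0 0 0.6; 0 0 0 0 0 0 0.6"}}

```text
time: 8.5
position: [0.4747, 0.0729, 0.0651]
tool_rot: [[0.873, 0.488, 0.007], [0.488, -0.873, 0.001], [0.006, 0.002, -1.0]]
contact_force: [-0.9, -0.1, 0.9]
gripper_width: 0.156
```

```bash
python3 m.py 1
```

```text
t 8.5 knob deg 56.02 rad 0.978 Tz [0.072] mean 0.072 e6 [0.004] p [0.4747 0.0729 0.0651] F [-0.9 -0.1  0.9] w 0.156
```

Emit:
{"name": "jog_arm", "arguments": {"deltas": "0 0 0 0 0 0 0.6; 0 0 0 0 0 0 0.6; 0 0 0 0 0 0 0.6; 0 0 0 0 0 0 0.6; 0 0 0 0 0 0 0.6"}}

```text
time: 9.0
position: [0.4747, 0.0729, 0.0651]
tool_rot: [[0.899, 0.438, 0.006], [0.438, -0.899, 0.001], [0.006, 0.002, -1.0]]
contact_force: [0.2, -0.5, 1.5]
gripper_width: 0.153
```

```bash
python3 m.py 1;python3 - <<'E'
from h import *
a=arm.get_image('top')
a=cv2.resize(a[250:330,300:440],(700,400),interpolation=cv2.INTER_CUBIC);cv2.imwrite('pics/t3.png',a)
E
```

```text
t 9.0 knob deg 59.29 rad 1.035 Tz [0.065] mean 0.065 e6 [0.004] p [0.4747 0.0729 0.0651] F [ 0.2 -0.5  1.5] w 0.153
```

View pics/t3.png

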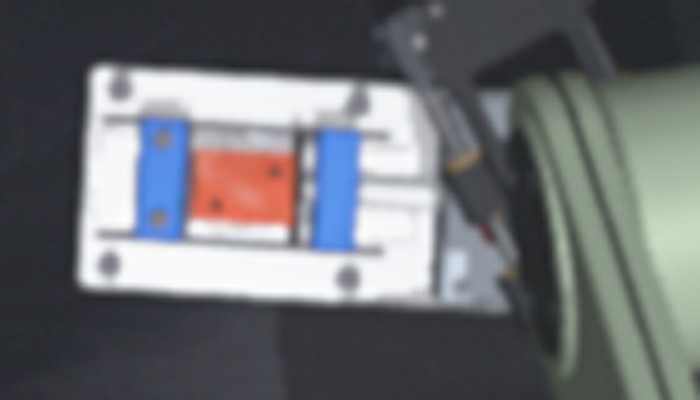

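The block's left edge is at about (191,187) in the crop and the stop's face at about 187, so roughly 1 mm remains. I'll keep the same slow pace.

Emit:
{"name": "jog_arm", "arguments": {"deltas": "0 0 0 0 0 0 0.6; 0 0 0 0 0 0 0.6; 0 0 0 0 0 0 0.6; 0 0 0 0 0 0 0.6; 0 0 0 0 0 0 0.6"}}

```text
time: 9.55
position: [0.4747, 0.0729, 0.0651]
tool_rot: [[0.923, 0.386, 0.006], [0.386, -0.923, 0.001], [0.006, 0.002, -1.0]]
contact_force: [1.3, 0.7, 2.2]
gripper_width: 0.149
```

```bash
python3 m.py 1
```

```text
t 9.55 knob deg 62.55 rad 1.092 Tz [0.068] mean 0.068 e6 [0.004] p [0.4747 0.0729 0.0651] F [1.3 0.7 2.2] w 0.149
```

Emit:
{"name": "jog_arm", "arguments": {"deltas": "0 0 0 0 0 0 0.6; 0 0 0 0 0 0 0.6; 0 0 0 0 0 0 0.6; 0 0 0 0 0 0 0.6; 0 0 0 0 0 0 0.6"}}

```text
time: 10.05
position: [0.4747, 0.0729, 0.0651]
tool_rot: [[0.943, 0.333, 0.006], [0.333, -0.943, 0.001], [0.006, 0.001, -1.0]]
contact_force: [0.2, -1.0, 1.7]
gripper_width: 0.152
```

```bash
python3 m.py 1
```

```text
t 10.05 knob deg 65.82 rad 1.149 Tz [0.056] mean 0.056 e6 [0.004] p [0.4747 0.0729 0.0651] F [ 0.2 -1.   1.7] w 0.152
```

Emit:
{"name": "jog_arm", "arguments": {"deltas": "0 0 0 0 0 0 0.6; 0 0 0 0 0 0 0.6; 0 0 0 0 0 0 0.6; 0 0 0 0 0 0 0.6; 0 0 0 0 0 0 0.6"}}

```text
time: 10.55
position: [0.4747, 0.0729, 0.0651]
tool_rot: [[0.961, 0.278, 0.006], [0.278, -0.961, 0.001], [0.006, 0.001, -1.0]]
contact_force: [-0.3, -0.3, 1.4]
gripper_width: 0.154
```

```bash
python3 m.py 1
```

```text
t 10.55 knob deg 69.1 rad 1.206 Tz [0.118] mean 0.118 e6 [0.004] p [0.4747 0.0729 0.0651] F [-0.3 -0.3  1.4] w 0.154
```

```bash
cat > v.py <<'E'
from h import *
import sys
a=arm.get_image('top'); cv2.imwrite(f'pics/full_{sys.argv[1]}.png',a)
E
python3 v.py 3; cat > c.py <<'E'
from h import *
import sys,glob
for f in sys.argv[1:]:
    a=cv2.imread(f).astype(float); B,G,R=a[...,0],a[...,1],a[...,2]
    # profile along columns on rows 283..292
    w=np.clip(R-np.maximum(B,G)-15,0,None)[281:294,330:372]; o=330+(w.sum(0)*np.arange(42)).sum()/w.sum()
    bl=np.clip(B-np.maximum(R,G)*1.2-10,0,None)[277:300]
    j=bl[:,350:378]; jx=350+(j.sum(0)*np.arange(28)).sum()/j.sum()
    st=bl[:,322:342]; sx=322+(st.sum(0)*np.arange(20)).sum()/st.sum()
    print(f,'block',round(o,3),'jaw',round(jx,3),'stop',round(sx,3))
E
python3 c.py pics/top0.png pics/full_3.png
```

```text
pics/top0.png block 351.38 jaw 370.817 stop 331.846
pics/full_3.png block 347.835 jaw 366.037 stop 331.948
```

```bash
python3 - <<'E'
from h import *
for n in('t2','t3'):
    a=cv2.imread(f'pics/{n}.png'); b=cv2.resize(a,(140,80),interpolation=cv2.INTER_AREA)
    f=np.zeros((480,640,3),np.uint8); f[250:330,300:440]=b; cv2.imwrite(f'pics/f_{n}.png',f)
f=cv2.imread('pics/full_3.png'); b=cv2.resize(f[250:330,300:440],(700,400),interpolation=cv2.INTER_CUBIC); b=cv2.resize(b,(140,80),interpolation=cv2.INTER_AREA); f[250:330,300:440]=b; cv2.imwrite('pics/f_3.png',f)
E
python3 c.py pics/top0.png pics/f_t2.png pics/f_t3.png pics/f_3.png pics/full_3.png
```

```text
pics/top0.png block 351.38 jaw 370.817 stop 331.846
pics/f_t2.png block 350.716 jaw 368.377 stop 331.861
pics/f_t3.png block 348.471 jaw 366.696 stop 331.968
pics/f_3.png block 347.837 jaw 366.034 stop 331.961
pics/full_3.png block 347.835 jaw 366.037 stop 331.948
```

Emit:
{"name": "jog_arm", "arguments": {"deltas": "0 0 0 0 0 0 0.6; 0 0 0 0 0 0 0.6; 0 0 0 0 0 0 0.6; 0 0 0 0 0 0 0.6; 0 0 0 0 0 0 0.6"}}

```text
time: 11.1
position: [0.4747, 0.0728, 0.0651]
tool_rot: [[0.975, 0.223, 0.006], [0.223, -0.975, 0.001], [0.006, 0.001, -1.0]]
contact_force: [-0.8, 0.3, 1.4]
gripper_width: 0.15
```

```bash
python3 m.py 1; python3 v.py 4; python3 c.py pics/full_3.png pics/full_4.png
```

```text
t 11.1 knob deg 72.36 rad 1.263 Tz [0.096] mean 0.096 e6 [0.028] p [0.4747 0.0728 0.0651] F [-0.8  0.3  1.4] w 0.15
pics/full_3.png block 347.835 jaw 366.037 stop 331.948
pics/full_4.png block 347.792 jaw 365.769 stop 331.946
```

Contact felt: the joint 6 effort rose by 0.024 N m (about 3 N), and the block has stopped moving while the jaw still advances.

Emit:
{"name": "jog_arm", "arguments": {"deltas": "0 0 0 0 0 0 0.6; 0 0 0 0 0 0 0.6; 0 0 0 0 0 0 0.6; 0 0 0 0 0 0 0.6; 0 0 0 0 0 0 0.6"}}

```text
time: 11.65
position: [0.4747, 0.0729, 0.0651]
tool_rot: [[0.986, 0.167, 0.006], [0.167, -0.986, 0.001], [0.006, 0.0, -1.0]]
contact_force: [0.1, -0.8, 0.5]
gripper_width: 0.149
```

```bash
python3 m.py 1; python3 v.py 5; python3 c.py pics/full_4.png pics/full_5.png
```

```text
t 11.65 knob deg 75.61 rad 1.32 Tz [0.134] mean 0.134 e6 [0.058] p [0.4747 0.0729 0.0651] F [ 0.1 -0.8  0.5] w 0.149
pics/full_4.png block 347.792 jaw 365.769 stop 331.946
pics/full_5.png block 347.791 jaw 365.541 stop 331.942
```

Emit:
{"name": "jog_arm", "arguments": {"deltas": "0 0 0 0 0 0 0.5; 0 0 0 0 0 0 0.5; 0 0 0 0 0 0 0.5; 0 0 0 0 0 0 0.5; 0 0 0 0 0 0 0.5"}}

```text
time: 12.2
position: [0.4746, 0.0728, 0.0651]
tool_rot: [[0.993, 0.121, 0.006], [0.121, -0.993, 0.001], [0.006, 0.0, -1.0]]
contact_force: [-0.4, -0.5, 1.4]
gripper_width: 0.153
```

```bash
python3 m.py 1; python3 v.py 6; python3 c.py pics/full_4.png pics/full_6.png; python3 m.py 4
```

```text
t 12.2 knob deg 78.33 rad 1.367 Tz [0.155] mean 0.155 e6 [0.098] p [0.4746 0.0728 0.0651] F [-0.4 -0.5  1.4] w 0.153
pics/full_4.png block 347.792 jaw 365.769 stop 331.946
pics/full_6.png block 347.786 jaw 365.339 stop 331.947
t 12.4 knob deg 78.31 rad 1.367 Tz [ 0.128 -0.023  0.    -0.019] mean 0.022 e6 [0.152 0.065 0.022 0.014] p [0.4747 0.0728 0.0651] F [ 0.  -0.2  0.6] w 0.152
```

Emit:
{"name": "jog_arm", "arguments": {"deltas": "0.5 0 0 0 0 0 0; 0.5 0 0 0 0 0 0; 0.5 0 0 0 0 0 0; 0.5 0 0 0 0 0 0; 0.5 0 0 0 0 0 0"}}

```text
time: 12.9
position: [0.4766, 0.0736, 0.0659]
tool_rot: [[0.993, 0.118, 0.011], [0.118, -0.993, 0.003], [0.011, -0.002, -1.0]]
contact_force: [1.0, -0.5, 0.5]
gripper_width: 0.498
```

```bash
python3 m.py 1; python3 v.py 7; python3 c.py pics/full_6.png pics/full_7.png
```

```text
t 12.9 knob deg 78.47 rad 1.37 Tz [-0.032] mean -0.032 e6 [0.001] p [0.4766 0.0736 0.0659] F [ 1.  -0.5  0.5] w 0.498
pics/full_6.png block 347.786 jaw 365.339 stop 331.947
pics/full_7.png block 347.79 jaw 365.345 stop 331.943
```

Released, and the jaw and block are unchanged. Now I'll lift straight up.

Emit:
{"name": "jog_arm", "arguments": {"deltas": "0.5 0 0 -0.008 0 0 0; 0.5 0 0 -0.015 0 0 0; 0.5 0 0 -0.02 0 0 0; 0.5 0 0 -0.02 0 0 0; 0.5 0 0 -0.02 0 0 0"}}

```text
time: 13.45
position: [0.4728, 0.0731, 0.1502]
tool_rot: [[0.993, 0.118, 0.002], [0.118, -0.993, 0.002], [0.002, -0.002, -1.0]]
contact_force: [0.7, 0.1, 0.1]
gripper_width: 0.497
```

Emit:
{"name": "jog_arm", "arguments": {"deltas": "0.5 0 0 -0.02 0 0 0; 0.5 0 0 -0.015 0 0 0; 0.5 0 0 -0.01 0 0 0; 0.5 0 0 0 0 0 0; 0.5 0 0 0 0 0 0"}}

```text
time: 13.95
position: [0.4734, 0.0732, 0.2015]
tool_rot: [[0.993, 0.118, 0.009], [0.118, -0.993, 0.003], [0.009, -0.002, -1.0]]
contact_force: [-0.0, -0.2, 0.7]
gripper_width: 0.499
```

```bash
python3 m.py 1; python3 v.py 8; python3 c.py pics/top0.png pics/full_6.png pics/full_8.png; python3 - <<'E'
from h import *
b=arm.get_image('scene'); cv2.imwrite('pics/s8.png',b)
E
```

```text
t 13.95 knob deg 78.49 rad 1.37 Tz [-0.014] mean -0.014 e6 [0.001] p [0.4734 0.0732 0.2015] F [-0.  -0.2  0.7] w 0.499
pics/top0.png block 351.38 jaw 370.817 stop 331.846
pics/full_6.png block 347.786 jaw 365.339 stop 331.947
pics/full_8.png block 347.795 jaw 365.335 stop 331.948
```

View pics/s8.png

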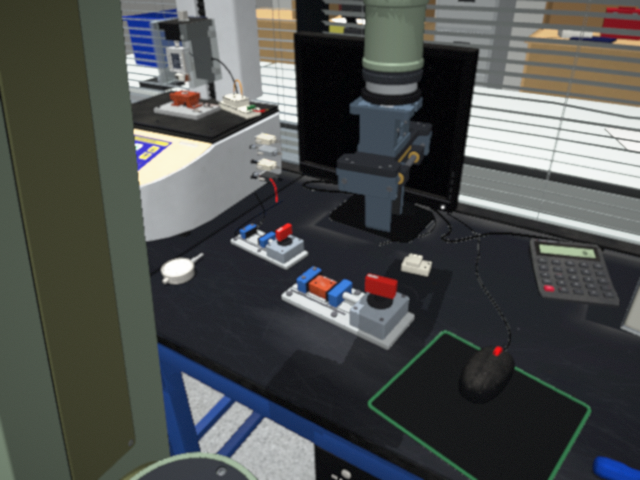

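View pics/full_8.png

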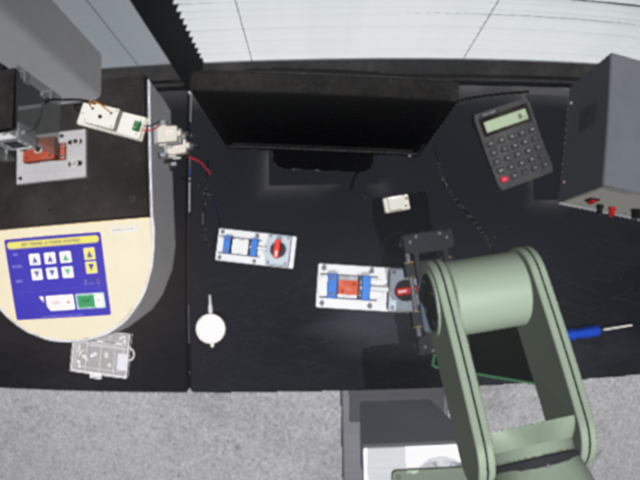

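The views show the knob turned and free at scene (380,287). The block is held between jaw and stop at top (347,287). The gauge at (210,328) and the white block at (397,204) are where they started. The gripper is clear, about 10 cm above the knob, so I'm handing the job in.

```bash
python3 -c "
from station import arm
print(arm.finish_job())"
```

```text
the job is handed in; nothing more can be done
None
```

I broke the knob loose with a short 20° clockwise twist, then turned it on slowly to about 1.37 rad. The block met the stop at about 1.22 rad. I then released the knob and lifted clear; the job was handed in at about 14 s of the allowed 59 s.

**Clamping force:** about 10–12 N, by three estimates:
- Knob angle past contact gives about 10.7 N.
- Jaw-to-block closing in the top image gives about 11.6 N.
- The rise in joint 6 effort gives about 11.8 N. This came from a slightly slower move than the free-turning baseline, so it is less certain.

The wrist torque reading (0.155 N m against a nominal 0.09 free) would suggest only about 8 N. It is noisy by about ±0.04 N m (±5 N), so I did not rely on it.

**After release:** the jaw and block stayed put to within 0.01 pixel, with no contact force on the tool. By eye, the gauge and white block had not moved. I have no direct force reading, so the "never above 18 N" limit rests on these estimates.

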